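# Clear the die case and hold its lid at the marker

### The arm

A 7-joint arm with a two-finger parallel gripper is mounted at the origin on the work surface. World frame = base frame: x ahead of the robot, y to its left, z up, the work surface at z = 0. Lengths are in m, angles in rad, forces in N, time in s.
With the tool pointing down it reaches from about 0.425 to 0.925 m from the base axis. Payload 6.8 kg.
Tool frame: the origin (TCP) lies midway between the tips of the shut fingers; the grasp point (between the pads) lies bot.grip_point_offset behind it (bot.grip_point_offset is the distance from the TCP to the grasp point, in m); z points along the fingers, y is the line along which they close (so a half turn about z gives the same grasp; the last joint's range is limited). The gripper opens to 85 mm and grips with 20 to 120 N. Pads are 22 mm wide; open, the fingers measure 114 mm over their backs; the gripper's body (76 mm by 85 mm) begins 54 mm behind the grasp point. The pads swing forward as they close: fully open they stand 13 mm farther back than shut.
Start: joints at [1.141, 0.477, 0.022, 1.555, -0.011, 1.109, -0.083], TCP at [0.213, -0.64, 0.231] pointing down, gripper open.
Joint ranges: [-2.96, 2.96], [-0.34, 2.1], [-1.41, 1.46], [0.24, 2.44], [-1.37, 4.51], [0.17, 1.92], [-2.96, 2.96]. Speed limits (rad/s): [2.39, 2.39, 3.14, 3.14, 3.14, 3.14, 3.14].

### API

Orientations are given as a unit quaternion [w, x, y, z].
In Python, from station import get_obs, cams, job, bot gives the robot as it stands.
- The arm moves only by the tool arm_command, never from a script. Its argument "rows" is a list that holds one entry, the list of rows, each a list of 5 numbers: the finger opening in mm, from 0 to 85.4, then the shift along the world's x, y, z in units of 60 mm (1.0 is 60 mm), then the turn about the world's z in units of 0.08 rad (1.0 is 0.08 rad). In form: [[[grip, x, y, z, turn], ...]]. A call has exactly 10 rows; each row shifts and turns the commanded pose from where the row before left it; what a row does not reach is not made up. A row lasts 1/8 s, in which the tool goes at most 62.5 mm and 10.7 degrees, less where a joint would pass 70% of its speed; a pose out of reach is approached as far as the arm can. A call with a number of a shift or a turn outside -1 to 1 is refused whole. A call with a gripper value outside its range is refused whole. The fingers move at their own pace and stop on an object; "newtons" is the grip in N (left out, the last holds). Time passes only in rows, so rows that do not move let the fingers close, or fill a call up. It gives the time, the measured TCP pose, the force, the opening and the grip force at its end, in the units of the state.
- get_obs(): the state, without advancing time (a new reading comes with each control period).
- cams.read_camera(name): name is "side" or "top" or "wrist"; returns the picture (420x560x3 uint8, red, green, blue); there is no depth.
- cams.camera_params(name): a dict with "K" (3x3 intrinsics, pixels), "extrinsics" (4x4, takes a point from camera to world coordinates). Camera axes: x right, y down, z forward; pixel columns grow to the right and rows downward; lengths in m; the calibration is good to about 2 mm. A picture is of the moment at which its call begins: read the wrist's pose just before it. camera_params takes no time and is no camera call; for the wrist camera it gives the pose at the moment of the call.
- job.hand_in(): hands the job in; it is judged then, once.
The state is a dict: "t": time; "q": joint angles; "joint_vel": joint speeds; "joint_torque": joint torques, N m; "eef_pos": TCP position; "tool_rot": TCP orientation; "contact_force": force on the tool from outside, world axes, zero at the start; "torque": the same for the moment, N m; "gripper_width": opening from 0.0 (shut) to 1.0 (fully open); "grasp_force": force on a finger pad.
Only numpy, scipy, OpenCV 4.12 (cv2) and the standard library are available. Lean on these libraries where they do the work, as an engineer would, in place of code of your own. Each camera call takes 0.05 s, during which the arm holds its last target. There are 200 camera calls.

### The job

Lift the red tin off the lid of the green die case and stand it upright in the middle part of the black rubber mat. With the tin let go, and not before, swing the lid up (it has a black tab at its front to take hold of) until it lies in line with the red marker arm at the case's side, and finish while still holding it there, because the lid falls shut if let go. Leave the marker arm as it is set, do not tip the tin over, and do not disturb the other things on the bench.

Things in the scene. Friction and masses are not known exactly. Their poses are not given: they have to be found in the camera images.
- case: green plastic die case fixed to the bench, 180 (x) x 200 (y) x 70 mm high without its lid. Origin: centre of its underside, on the bench. Its x axis points to its rear (hinge side), y to its left, z up; the lid's tab is on its front (-x) side.
- lid (a joint): hinge of the case's lid, rad: 0 = shut (level), grows as the front of the lid swings up and back about a level axis along the case's y; free to 1.8 (1.57 = upright). Light hinge: the lid falls shut when let go.
- cover: the green lid, a plate 180 x 200 x 18 mm, about 0.35 kg, when shut with its top 90 mm and its underside 72 mm above the bench. It swings with joint lid. Origin: on the hinge line, 90 mm behind the case's centre and 75 mm above the bench; its x axis points from the front edge to the hinge, y along the hinge.
- lid_hinge (a point): middle of the hinge line, 90 mm behind the case's centre, 75 mm above the bench; the hinge axis runs along the case's y.
- tab (a point): centre of the black cross bar at the end of the lid's front tab: a round bar 16 mm thick and 28 mm long along the case's y, 32 mm ahead of the lid's front edge, joined to the lid by a stem 18 mm wide and 10 mm thick. It is 212 mm from the hinge line and, with the lid shut, 79 mm above the bench, free all round. Pinched by its two end faces (28 mm apart) it can pivot between the fingers as the lid swings.
- marker (a joint): angle of the red marker arm, rad, in the same sense as joint lid: the lid is in line with the arm when both read the same. Set between 0.6 and 1.1; a stiff hinge that stays where it is unless knocked.
- marker_tip (a point): centre of the round end of the red marker arm, 120 mm from the hinge line. The arm is a flat bar 16 mm wide and 6 mm thick that pivots on the lid's hinge line at the right (-y) side of the case, 114 mm from the case's middle (14 mm outside the lid's edge).
- tin: round red tin with white cap, diameter 56 mm (cap; body 54), 70 mm high, about 0.22 kg, standing on the shut lid at the start. Origin: centre of its underside; z up.
- mat: black rubber mat, 160 x 160 x 4 mm, fixed to the bench to the left or the right of the case. Origin: centre of its underside.
- rack: bystander: yellow rack 110 x 110 mm with brass bushes, 46 mm high, on the other side of the case from the mat. Origin: centre of its underside.
- funnel: bystander: aluminium funnel standing mouth down, diameter 84 mm, 85 mm high. Origin: centre of its underside.
- oil: bystander: amber bottle, diameter 48 mm, 120 mm high. Origin: centre of its underside.
- driver: bystander: screwdriver lying on the bench. Origin: underside of the tool.
- yellowbox: bystander: small yellow box 90 x 70 x 45 mm. Origin: centre of its underside.

How it is judged:
On the way:
1. the tin stands upright on the mat, let go, with the lid still shut (horizontal distance between tin and mat below 0.055 m and height (world z) of tin below 0.012 m and angle between tin's own z axis and vertical below 0.1 rad and linear speed of tin below 0.03 m/s and contact force between tin and the fingers below 0.05 N and value of joint lid below 0.12 rad), for 0.2 s.
At the end, for the whole second after the job is handed in: The lid is held by the robot (contact force over 0.3 N), still (under 0.1 rad/s), within 0.09 rad (about 5 degrees) of the red marker arm, while the tin stands upright (within 0.1 rad), let go and at rest on the mat, its centre within 55 mm of the mat's centre (horizontal distance between tin and mat below 0.055 m and height (world z) of tin below 0.012 m and angle between tin's own z axis and vertical below 0.1 rad and linear speed of tin below 0.03 m/s and contact force between tin and the fingers below 0.05 N and angle between the x axis of cover and the x axis of marker_tip, either way round below 0.09 rad and value of joint lid above 0.45 rad and (contact force between cover and the fingers above 0.3 N or contact force between cover and the arm above 0.3 N) and angular speed of cover below 0.1 rad/s); the arm keeps its last pose, push and grip.
It fails at once if the marker arm is knocked (its tip moved more than 15 mm) (distance of marker_tip from where it was at the start of the episode above 0.015 m).
It fails at once if the tin is tipped over (more than 0.7 rad) (angle between tin's own z axis and vertical above 0.7 rad).
It fails at once if a standing bystander is disturbed (rack, funnel, bottle or small yellow box moved more than 30 mm) (distance of any of rack, funnel, oil, yellowbox from where it was at the start of the episode above 0.03 m).
It fails at once if the screwdriver is disturbed (moved more than 50 mm) (distance of driver from where it was at the start of the episode above 0.05 m).
It also fails if it takes over 58 s, if anything falls off the work surface, if the arm or the gripper's body presses on something with over 40 N, if the wrist force passes 120 N, or if a joint passes its speed limit or range.

## Working session

There is one attempt and no reset: what is moved stays moved. The work goes in short steps, Python scripts to look and compute and a tool call to move; the robot and the scene stay as the last step left them, time stands still between calls to the robot, and variables do not carry over. Pictures are saved under pics/ and viewed, at most 10 in all, crops included, and the job is handed in when it is done.

Besides the shell and the picture viewer there is one more tool, called after ">>>" by a JSON object that holds its "method" and its "body". arm_command: Moves the arm, as the interface text tells. Its arguments: {"type":"object","properties":{"rows":{"type":"array"},"newtons":{"type":"number"}},"required":["rows"]}

```bash
mkdir -p pics; ls
python3 - <<'E'
from station import get_obs, cams, job, bot
import cv2, numpy as np
o=get_obs(); print(o['t'],o['eef_pos'],o['tool_rot'],bot.grip_point_offset)
for n in ("top","side"):
    im=cams.read_camera(n); cv2.imwrite(f'pics/{n}0.png',im[:,:,::-1]); p=cams.camera_params(n); print(n,p['K'].tolist() if hasattr(p['K'],'tolist') else p['K'],np.round(p['extrinsics'],3))
E
```

```text
pics
0.0 [ 0.21329628 -0.63978987  0.23033358] [-8.83081875e-04  9.87080322e-01  1.60223657e-01 -1.94783857e-04] 0.0187
top [[518.9764668021752, 0.0, 277.50029794827407], [0.0, 518.9764668021752, 211.42750468163723], [0.0, 0.0, 1.0]] [[ 0.026 -0.991  0.129  0.383]
 [-1.    -0.025  0.006 -0.013]
 [-0.003 -0.129 -0.992  1.645]
 [ 0.     0.     0.     1.   ]]
side [[504.7616367273545, 0.0, 267.41891996408685], [0.0, 504.7616367273545, 215.33311271870278], [0.0, 0.0, 1.0]] [[-0.899 -0.244  0.365  0.136]
 [-0.438  0.539 -0.72   0.89 ]
 [-0.021 -0.807 -0.591  0.838]
 [ 0.     0.     0.     1.   ]]
```

View pics/top0.png

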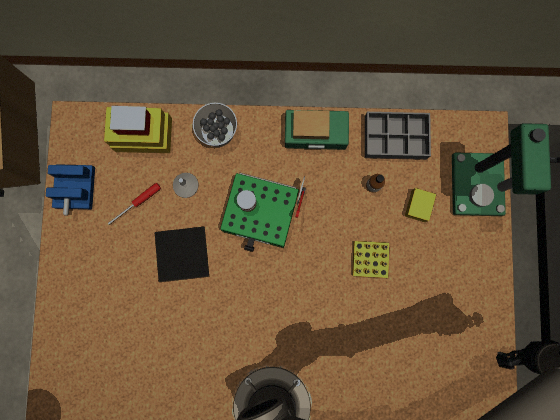

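View pics/side0.png

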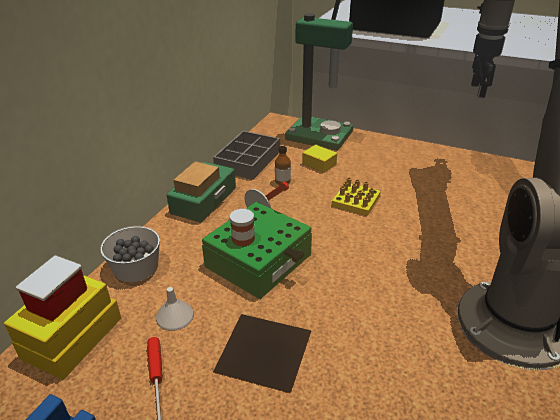

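The top view shows the green lid around (260,210) with the tin cap at (246,200), the tab at (249,244), the mat at (182,254), and the red marker arm at about (300,200). The funnel is at (185,184) and the rack at (371,259). The side view shows the tin at (242,227), the marker arm near (270,193), and the mat at (263,352).

```bash
cat > h.py <<'E'
import numpy as np, cv2
from station import get_obs, cams, job, bot
def ray(p,u,v):
    E=np.array(p['extrinsics']); d=E[:3,:3]@np.linalg.inv(np.array(p['K']))@np.array([u,v,1.]); return E[:3,3],d/np.linalg.norm(d)
def onz(p,u,v,z):
    o,d=ray(p,u,v); return o+d*(z-o[2])/d[2]
def onplane(p,u,v,pt,n):
    o,d=ray(p,u,v); return o+d*np.dot(pt-o,n)/np.dot(d,n)
def tri(p1,a,p2,b):
    o1,d1=ray(p1,*a);o2,d2=ray(p2,*b)
    s=np.linalg.lstsq(np.c_[d1,-d2],o2-o1,rcond=None)[0]; A=o1+s[0]*d1;B=o2+s[1]*d2
    return (A+B)/2,np.linalg.norm(A-B)
def proj(p,X):
    E=np.linalg.inv(np.array(p['extrinsics'])); c=E[:3,:3]@X+E[:3,3]; q=np.array(p['K'])@c; return q[:2]/q[2]
def hsv(im): return cv2.cvtColor(im,cv2.COLOR_RGB2HSV)
def blob(m,roi):
    x0,y0,x1,y1=roi; z=np.zeros(m.shape,np.uint8); z[y0:y1,x0:x1]=m[y0:y1,x0:x1]
    c,_=cv2.findContours(z,cv2.RETR_EXTERNAL,cv2.CHAIN_APPROX_NONE); return max(c,key=cv2.contourArea)
E
python3 - <<'E'
from h import *
np.set_printoptions(precision=4,suppress=True)
p=cams.camera_params('top'); s=cams.camera_params('side')
t=cv2.imread('pics/top0.png')[:,:,::-1].copy(); si=cv2.imread('pics/side0.png')[:,:,::-1].copy()
H=hsv(t); HS=hsv(si)
g=cv2.inRange(H,(50,100,60),(80,255,255)); c=blob(g,(215,165,305,252)); r=cv2.minAreaRect(c); b=cv2.boxPoints(r)
print('lid rect',r); W=np.array([onz(p,u,v,.09) for u,v in b]); print(W, W.mean(0), [np.linalg.norm(W[i]-W[i-1]) for i in range(4)])
m=cv2.inRange(t,(0,0,0),(40,40,40)); c=blob(m,(145,215,220,290)); r=cv2.minAreaRect(c); W=np.array([onz(p,u,v,.004) for u,v in cv2.boxPoints(r)]); print('mat',W.mean(0),W)
# tin cap: low sat bright
w=cv2.inRange(H,(0,0,100),(180,60,255)); c=blob(w,(230,185,265,218)); (u,v),rad=cv2.minEnclosingCircle(c); print('cap',u,v,rad,onz(p,u,v,.16), 'rad m',rad*1.49/519)
# marker
for n,HH,roi in (('top',H,(285,165,315,225)),('side',HS,(240,175,300,210))):
    red=cv2.inRange(HH,(0,150,80),(8,255,255))|cv2.inRange(HH,(172,150,80),(180,255,255)); c=blob(red,roi); print(n,cv2.contourArea(c),cv2.minAreaRect(c),cv2.boxPoints(cv2.minAreaRect(c)).tolist())
# tab
k=cv2.inRange(H,(0,0,0),(180,255,55)); c=blob(k,(238,232,262,256)); r=cv2.minAreaRect(c); print('tab',r,onz(p,*r[0],.079))
A=cv2.resize(t[160:260,200:320],(600,500),interpolation=cv2.INTER_NEAREST)
B=cv2.resize(si[170:260,190:310],(800,600),interpolation=cv2.INTER_NEAREST)
cv2.imwrite('pics/a.png',A[:,:,::-1]);cv2.imwrite('pics/b.png',B[:,:,::-1])
E
```

```text
lid rect ((259.1058349609375, 209.2282257080078), (66.02605438232422, 59.26240921020508), 14.931418418884277)
[[ 0.5262  0.1699  0.09  ]
 [ 0.7028  0.1304  0.09  ]
 [ 0.6551 -0.0654  0.09  ]
 [ 0.48   -0.0233  0.09  ]] [0.591  0.0529 0.09  ] [np.float64(0.19865658094147748), np.float64(0.18096597224213903), np.float64(0.20152216255102953), np.float64(0.1801074839640826)]
mat [0.4544 0.2981 0.004 ] [[0.5211 0.3905 0.004 ]
 [0.5431 0.2309 0.004 ]
 [0.3875 0.2068 0.004 ]
 [0.3659 0.3644 0.004 ]]
cap 246.1212158203125 199.8030242919922 9.981538772583008 [0.6076 0.0883 0.16  ] rad m 0.02865605543573927
top 35.5 ((299.2647399902344, 203.94117736816406), (2.9104275703430176, 26.92145538330078), 14.03624439239502) [[294.5882568359375, 216.64706420898438], [301.11767578125, 190.5294189453125], [303.94122314453125, 191.23529052734375], [297.41180419921875, 217.35293579101562]]
side 113.0 ((277.242919921875, 190.80911254882812), (7.9755144119262695, 24.99368667602539), 51.8427734375) [[264.95269775390625, 195.394287109375], [284.605712890625, 179.95263671875], [289.53314208984375, 186.22393798828125], [269.880126953125, 201.66558837890625]]
tab ((250.14999389648438, 244.05001831054688), (9.17060375213623, 13.281564712524414), 18.43494987487793) [0.4851 0.0771 0.079 ]
```

View pics/a.png

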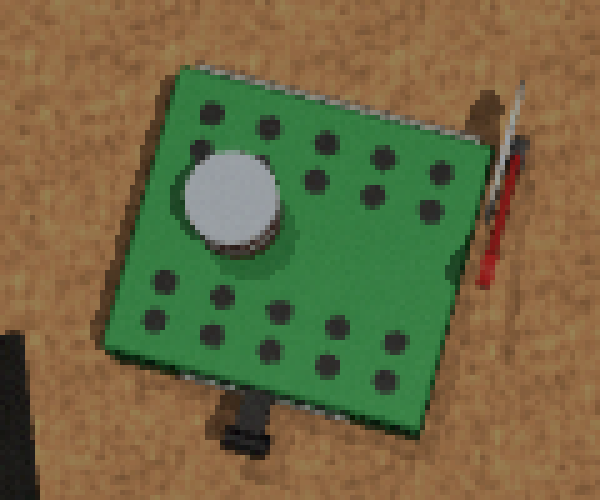

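View pics/b.png

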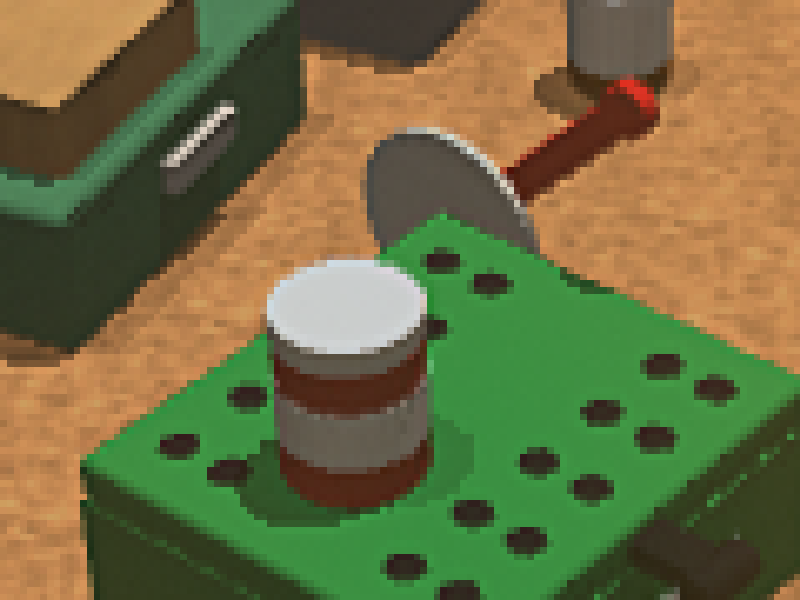

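The crops show the tin cap at (246,200) in the top view and the tab bar at about (249.4,248.2). The marker tip is at about (297,214.5) in the top view and (284.8,185.8) in the side view. The lid yaw is about -0.232. Next I compute the marker angle and start the approach.

Run:
```python
from h import *
np.set_printoptions(precision=4,suppress=True)
p=cams.camera_params('top'); s=cams.camera_params('side')
ex=np.array([np.cos(-.232),np.sin(-.232),0]); ey=np.array([-ex[1],ex[0],0]); c=np.array([.591,.0529,0])
h=c+.09*ex+[0,0,.075]; print('hinge',h,'tab',h-.212*ex+[0,0,.004], 'seen',onz(p,249.4,248.2,.083))
X,e=tri(p,(297,214.5),s,(284.8,185.8)); d=X-h; print('tri tip',X,e,'ahead',-d@ex,'lat',d@ey,'up',d[2],'ang',np.arctan2(d[2],-d@ex),np.hypot(d[2],d@ex))
X=onplane(s,284.8,185.8,c-.114*ey,ey); d=X-h; print('plane tip ahead',-d@ex,d[2],np.arctan2(d[2],-d@ex),np.hypot(d[2],d@ex))
for a in (.6,.8,1.,): 
    T=h-.114*ey+.12*(-np.cos(a)*ex+np.array([0,0,np.sin(a)])); print(a,proj(p,T),proj(s,T))
print('funnel',onz(p,185,184,.04))
```

```text
hinge [0.6786 0.0322 0.075 ] tab [0.4723 0.081  0.079 ] seen [0.4723 0.0787 0.083 ]
tri tip [ 0.5678 -0.0598  0.1634] 0.00044257195575440824 ahead 0.08662701395918831 lat -0.11501188744594953 up 0.0884276014210807 ang 0.7956836617942247 0.12378885345850377
plane tip ahead 0.0876868591119295 0.08933171299221383 0.7946898807791485 0.1251764363090699
0.6 [295.3772 219.4462] [288.448  194.6786]
0.8 [296.9195 213.5779] [283.4874 186.3617]
1.0 [298.7425 206.6273] [277.4526 178.7551]
funnel [0.671  0.2902 0.04  ]
```

>>> {"method": "arm_command", "body": {"rows": [[[85,0.33,0.61,0,-0.35],[85,0.33,0.61,0,-0.35],[85,0.33,0.61,0,-0.35],[85,0.33,0.61,0,-0.35],[85,0.33,0.61,0,-0.35],[85,0.33,0.61,0,-0.35],[85,0.33,0.61,0,-0.35],[85,0.33,0.61,0,-0.35],[85,0.33,0.61,0,-0.35],[85,0.33,0.61,0,-0.35]]], "newtons": 40}}

```text
t: 1.35
eef_pos: [0.4117, -0.273, 0.2311]
tool_rot: [-0.0, 1.0, 0.02, -0.0]
contact_force: [-0.1, 1.3, -0.6]
gripper_width: 0.999
grasp_force: 0.0
```

>>> {"method": "arm_command", "body": {"rows": [[[85,0.33,0.61,0,-0.35],[85,0.33,0.61,0,-0.35],[85,0.33,0.61,0,-0.35],[85,0.33,0.61,0,-0.35],[85,0.33,0.61,0,-0.35],[85,0.33,0.61,0,-0.35],[85,0.33,0.61,0,-0.35],[85,0.33,0.61,0,-0.35],[85,0.33,0.61,0,-0.35],[85,0,0,0,0]]]}}

```text
t: 2.6
eef_pos: [0.5901, 0.0592, 0.2308]
tool_rot: [-0.001, 0.995, -0.102, -0.0]
contact_force: [0.6, -1.2, -0.8]
gripper_width: 0.995
grasp_force: 0.0
```

Run:
```python
from h import *
np.set_printoptions(precision=4,suppress=True)
p=cams.camera_params('wrist'); im=cams.read_camera('wrist'); cv2.imwrite('pics/w1.png',im[:,:,::-1])
print(np.array(p['extrinsics']))
for X in ([.6076,.0883,.16],[.4723,.081,.079]): print(proj(p,np.array(X)))
m=cv2.inRange(hsv(im),(0,0,100),(180,60,255)); c=blob(m,(0,0,560,420)); (u,v),r=cv2.minEnclosingCircle(c); print(u,v,r,onz(p,u,v,.16))
```

```text
[[-0.2031 -0.9308 -0.304   0.6682]
 [-0.9792  0.1924  0.0648  0.0437]
 [-0.0019  0.3109 -0.9505  0.373 ]
 [ 0.      0.      0.      1.    ]]
[232.2038 204.0072]
[281.962  301.4249]
229.97872924804688 197.85203552246094 41.50701904296875 [0.6121 0.0887 0.16  ]
```

View pics/w1.png

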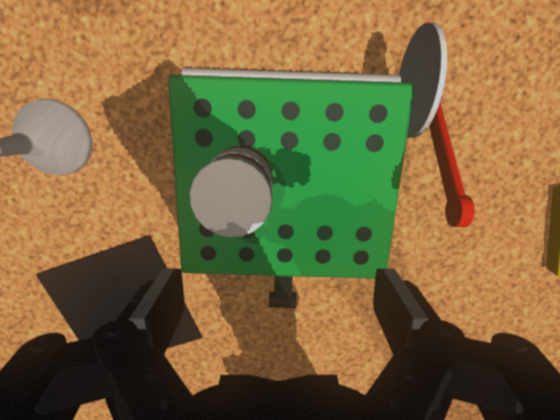

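The wrist view shows the cap centred near (231,196), the tab bar at (283,299) where I predicted it, and the marker tip at (460,210). I align over the tin, then check.

>>> {"method": "arm_command", "body": {"rows": [[[85,0.12,0.16,0,-0.12],[85,0.12,0.16,0,-0.12],[85,0.11,0.17,0,-0.11],[85,0,0,-0.3,0],[85,0,0,-0.3,0],[85,0,0,-0.2,0],[85,0,0,0,0],[85,0,0,0,0],[85,0,0,0,0],[85,0,0,0,0]]]}}

```text
t: 3.9
eef_pos: [0.611, 0.0845, 0.1839]
tool_rot: [-0.0, 0.993, -0.119, 0.0]
contact_force: [0.6, -0.1, 0.1]
gripper_width: 0.996
grasp_force: 0.0
```

Run:
```python
from h import *
np.set_printoptions(precision=4,suppress=True)
# marker tip from wrist picture w1 (pose saved by hand)
E=np.array([[-0.2031,-0.9308,-0.304,0.6682],[-0.9792,0.1924,0.0648,0.0437],[-0.0019,0.3109,-0.9505,0.373],[0,0,0,1]])
w={'K':cams.camera_params('wrist')['K'],'extrinsics':E}; s=cams.camera_params('side'); p=cams.camera_params('top')
ex=np.array([np.cos(-.232),np.sin(-.232),0]); ey=np.array([-ex[1],ex[0],0]); h=np.array([.6786,.0322,.075])
for n,P,px in (('side',s,(284.8,185.8)),('top',p,(297,214.5))):
    X,e=tri(w,(460,210),P,px); d=X-h; print(n,X,e,-d@ex,d@ey,d[2],np.arctan2(d[2],-d@ex))
for a in (.7,.8,.9): print(a,proj(w,h-.114*ey+.12*(-np.cos(a)*ex+np.array([0,0,np.sin(a)]))))
```

```text
side [ 0.5706 -0.0633  0.1592] 0.0034188178112894044 0.08312303671489964 -0.11781823037924849 0.08421898110297611 0.7919471983261683
top [ 0.57   -0.0613  0.1571] 0.0036020979780198256 0.08420558421078159 -0.11600198670942882 0.08213337874829608 0.7729410803606094
0.7 [449.4493 219.6263]
0.8 [458.0657 212.8193]
0.9 [467.1057 203.6695]
```

>>> {"method": "arm_command", "body": {"rows": [[[85,0,0.07,0,0],[85,0,0,-0.3,0],[85,0,0,-0.3,0],[85,0,0,-0.3,0],[85,0,0,-0.3,0],[85,0,0,-0.12,0],[85,0,0,0,0],[60,0,0,0,0],[48,0,0,0,0],[48,0,0,0,0]]], "newtons": 30}}

```text
t: 5.15
eef_pos: [0.6112, 0.0886, 0.1051]
tool_rot: [-0.0, 0.993, -0.119, 0.001]
contact_force: [-0.8, -0.8, 6.1]
gripper_width: 0.631
grasp_force: 24.5
```

>>> {"method": "arm_command", "body": {"rows": [[[48,0,0,0,0],[48,0,0,0,0],[48,0,0,0,0],[48,0,0,0.1,0],[48,0,0,0.2,0],[48,0,0,0.4,0],[48,0,0,0.4,0],[48,0,0,0.2,0],[48,0,0,0,0],[48,0,0,0,0]]]}}

```text
t: 6.4
eef_pos: [0.61, 0.0884, 0.1811]
tool_rot: [0.0, 0.993, -0.119, -0.001]
contact_force: [-0.6, -0.1, -1.5]
gripper_width: 0.625
grasp_force: 25.7
```

>>> {"method": "arm_command", "body": {"rows": [[[48,-0.16,0.22,0,0],[48,-0.32,0.44,0,0],[48,-0.32,0.44,0,0],[48,-0.32,0.44,0,0],[48,-0.32,0.44,0,0],[48,-0.32,0.44,0,0],[48,-0.32,0.44,0,0],[48,-0.32,0.44,0,0],[48,-0.19,0.2,0,0],[48,0,0,0,0]]]}}

```text
t: 7.65
eef_pos: [0.454, 0.2995, 0.1818]
tool_rot: [0.0, 0.993, -0.117, -0.0]
contact_force: [-0.3, 0.5, -2.8]
gripper_width: 0.628
grasp_force: 25.7
```

>>> {"method": "arm_command", "body": {"rows": [[[48,0,0,-0.2,0],[48,0,0,-0.4,0],[48,0,0,-0.4,0],[48,0,0,-0.4,0],[48,0,0,-0.4,0],[48,0,0,-0.3,0],[48,0,0,-0.2,0],[48,0,0,-0.1,0],[48,0,0,0,0],[48,0,0,0,0]]]}}

```text
t: 8.9
eef_pos: [0.4557, 0.299, 0.0388]
tool_rot: [-0.0, 0.993, -0.119, 0.0]
contact_force: [-0.3, 0.3, -3.0]
gripper_width: 0.624
grasp_force: 25.7
```

>>> {"method": "arm_command", "body": {"rows": [[[48,0,0,-0.1,0],[48,0,0,-0.08,0],[48,0,0,-0.05,0],[48,0,0,-0.03,0],[48,0,0,-0.02,0],[48,0,0,0,0],[48,0,0,0,0],[48,0,0,0,0],[48,0,0,0,0],[48,0,0,0,0]]]}}

```text
t: 10.15
eef_pos: [0.4553, 0.2986, 0.0213]
tool_rot: [0.0, 0.993, -0.119, 0.0]
contact_force: [0.4, -0.7, -2.4]
gripper_width: 0.624
grasp_force: 25.7
```

>>> {"method": "arm_command", "body": {"rows": [[[48,0,0,-0.02,0],[48,0,0,-0.02,0],[48,0,0,0,0],[48,0,0,0,0],[48,0,0,0,0],[48,0,0,0,0],[48,0,0,0,0],[48,0,0,0,0],[48,0,0,0,0],[48,0,0,0,0]]]}}

```text
t: 11.4
eef_pos: [0.4553, 0.2986, 0.0191]
tool_rot: [0.0, 0.993, -0.119, 0.0]
contact_force: [-2.8, -0.8, 5.4]
gripper_width: 0.626
grasp_force: 26.1
```

>>> {"method": "arm_command", "body": {"rows": [[[60,0,0,0,0],[64,0,0,0,0],[70,0,0,0,0],[78,0,0,0,0],[78,0,0,0,0],[78,0,0,0.2,0],[78,0,0,0.3,0],[78,0,0,0.5,0],[78,0,0,0.5,0],[78,0,0,0.5,0]]]}}

```text
t: 12.65
eef_pos: [0.4554, 0.2988, 0.1414]
tool_rot: [-0.001, 0.993, -0.119, 0.001]
contact_force: [0.2, 0.2, 0.1]
gripper_width: 0.912
grasp_force: 0.0
```

>>> {"method": "arm_command", "body": {"rows": [[[78,0,0,0.5,0],[78,0,0,0.4,0],[78,0,0,0,0],[78,0,0,0,0],[78,0.04,-0.6,0,0],[78,0.04,-0.6,0,0],[78,0.04,-0.6,0,0],[78,0.04,-0.6,0,0],[78,0.04,-0.6,0,0],[78,0.04,-0.6,0,0]]]}}

```text
t: 13.9
eef_pos: [0.4689, 0.0812, 0.1919]
tool_rot: [0.0, 0.993, -0.119, -0.001]
contact_force: [0.2, -0.4, -0.4]
gripper_width: 0.911
grasp_force: 0.0
```

Run:
```python
from h import *
np.set_printoptions(precision=4,suppress=True)
t=cams.read_camera('top'); s=cams.read_camera('side'); p=cams.camera_params('top')
m=cv2.inRange(hsv(t),(0,0,100),(180,60,255)); c=blob(m,(145,215,220,290)); (u,v),r=cv2.minEnclosingCircle(c); print('tin',u,v,r,onz(p,u,v,.074))
o=get_obs(); print(o['eef_pos'],o['gripper_width'])
A=np.hstack([cv2.resize(t[150:300,140:320],(400,333)),cv2.resize(s[170:400,190:340],(391,600))[:333*600//600+0] if 0 else cv2.resize(s[170:400,190:340],(217,333))]); cv2.imwrite('pics/c.png',A[:,:,::-1])
```

```text
tin 176.7110595703125 252.88693237304688 9.177072525024414 [0.453  0.2985 0.074 ]
[0.469  0.078  0.1917] 0.9137071745818618
```

View pics/c.png

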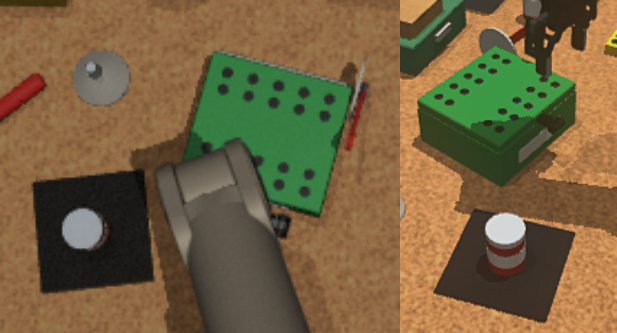

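The tin stands upright near the mat centre. Next I go down over the tab.

>>> {"method": "arm_command", "body": {"rows": [[[70,0.05,0.04,0,0],[60,0,0,-0.3,0],[60,0,0,-0.5,0],[60,0,0,-0.5,0],[60,0,0,-0.4,0],[60,0,0,-0.3,0],[60,0,0,-0.2,0],[60,0,0,0,0],[60,0,0,0,0],[60,0,0,0,0]]]}}

```text
t: 15.25
eef_pos: [0.4732, 0.0852, 0.0616]
tool_rot: [-0.0, 0.993, -0.119, 0.001]
contact_force: [-1.1, -1.0, 0.4]
gripper_width: 0.703
grasp_force: 0.0
```

Run:
```python
from h import *
p=cams.camera_params('wrist'); im=cams.read_camera('wrist'); cv2.imwrite('pics/w2.png',im[:,:,::-1])
print(proj(p,np.array([.4723,.081,.079])),get_obs()['eef_pos'])
```

```text
[290.24874859 291.10217506] [0.47317305 0.08516215 0.06155428]
```

View pics/w2.png

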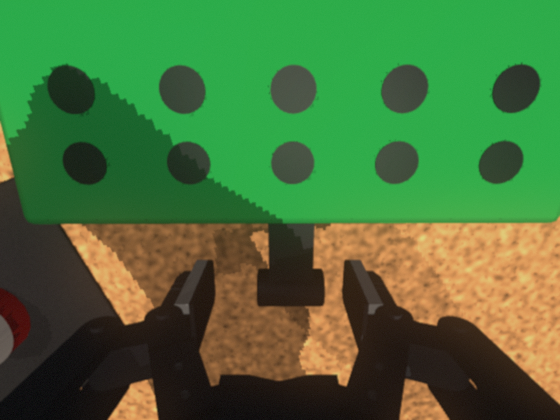

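The wrist view shows the bar at (291,287) between the fingers, whose midpoint is at about column 278. I shift about 5 mm toward -y and close.

>>> {"method": "arm_command", "body": {"rows": [[[60,0.01,-0.08,0,0],[50,0,0,0,0],[40,0,0,0,0],[30,0,0,0,0],[22,0,0,0,0],[22,0,0,0,0],[22,0,0,0,0],[22,0,0,0,0],[22,0,0,0,0],[22,0,0,0,0]]], "newtons": 40}}

```text
t: 16.55
eef_pos: [0.4733, 0.0802, 0.061]
tool_rot: [0.0, 0.993, -0.119, 0.0]
contact_force: [-1.9, -1.9, 5.5]
gripper_width: 0.317
grasp_force: 39.5
```

Run:
```python
import numpy as np
# arc steps: angle grows to 0.80; units of 60 mm
a0=.019; ex=np.array([np.cos(-.234),np.sin(-.234)])
A=a0+np.linspace(0,.8,17); R=.212
P=np.array([np.r_[-R*np.cos(a)*ex,R*np.sin(a)] for a in A]); print(np.round(np.diff(P,axis=0)/.06,3)); print(P[-1]-P[0])
```

```text
[[ 0.008 -0.002  0.176]
 [ 0.016 -0.004  0.176]
 [ 0.025 -0.006  0.175]
 [ 0.033 -0.008  0.173]
 [ 0.042 -0.01   0.171]
 [ 0.05  -0.012  0.169]
 [ 0.058 -0.014  0.166]
 [ 0.066 -0.016  0.163]
 [ 0.074 -0.018  0.16 ]
 [ 0.081 -0.019  0.156]
 [ 0.089 -0.021  0.151]
 [ 0.096 -0.023  0.146]
 [ 0.103 -0.025  0.141]
 [ 0.11  -0.026  0.136]
 [ 0.116 -0.028  0.13 ]
 [ 0.123 -0.029  0.124]]
[ 0.06534514 -0.0155761   0.15083045]
```

>>> {"method": "arm_command", "body": {"rows": [[[22,0.01,0,0.18,0],[22,0.015,-0.005,0.175,0],[22,0.025,-0.005,0.175,0],[22,0.035,-0.01,0.175,0],[22,0.04,-0.01,0.17,0],[22,0.05,-0.01,0.17,0],[22,0.06,-0.015,0.165,0],[22,0.065,-0.015,0.165,0],[22,0,0,0,0],[22,0,0,0,0]]]}}

```text
t: 17.8
eef_pos: [0.4911, 0.0759, 0.1432]
tool_rot: [0.0, 0.993, -0.119, -0.0]
contact_force: [1.1, -2.0, -4.3]
gripper_width: 0.315
grasp_force: 39.8
```

>>> {"method": "arm_command", "body": {"rows": [[[22,0.075,-0.02,0.16,0],[22,0.08,-0.02,0.155,0],[22,0.09,-0.02,0.15,0],[22,0.095,-0.025,0.145,0],[22,0.105,-0.025,0.14,0],[22,0.11,-0.025,0.135,0],[22,0.115,-0.03,0.13,0],[22,0.125,-0.03,0.125,0],[22,0,0,0,0],[22,0,0,0,0]]]}}

```text
t: 19.05
eef_pos: [0.5388, 0.0644, 0.2117]
tool_rot: [-0.0, 0.993, -0.119, -0.0]
contact_force: [-2.3, 0.4, -0.9]
gripper_width: 0.314
grasp_force: 40.1
```

Run:
```python
from h import *
np.set_printoptions(precision=4,suppress=True)
s=cams.read_camera('side'); p=cams.camera_params('side'); o=get_obs(); print(o['eef_pos'],o['contact_force'],o['grasp_force'])
h=np.array([.6786,.0322,.075]); g=o['eef_pos']+np.array([0,0,.0187]); ex=np.array([np.cos(-.234),np.sin(-.234),0]); d=g-h; ey=np.array([-ex[1],ex[0],0])
print('lid from tool',np.arctan2(d[2],-d@ex)-.019,np.hypot(d[2],d@ex),d@ey)
for a in (.7,.8,.9):  # lid top front left/right corners, relative hinge: (-.180,+-.1,.015)
    print(a,[proj(p,h+sgn*.1*ey-(.18*np.cos(a)+.015*np.sin(a)*1)*ex*1+0*ex+np.array([0,0,.18*np.sin(a)+.015*np.cos(a)])+2*0*ex) if 0 else proj(p,h+sgn*.1*ey-ex*(.18*np.cos(a)-.015*np.sin(a))+np.array([0,0,.18*np.sin(a)+.015*np.cos(a)])) for sgn in (1,-1)])
cv2.imwrite('pics/d.png',cv2.resize(s[120:300,170:370],(800,600))[:,:,::-1] if 0 else cv2.resize(s[110:270,180:380],(750,600))[:,:,::-1])
```

```text
[0.5387 0.0644 0.2116] [-3.4566 -0.181  -0.0071] 40.06956160068512
lid from tool 0.8057592544590068 0.21151703634140168 -0.0010744189138536158
0.7 [array([237.6205, 220.8379]), array([294.7331, 180.4841])]
0.8 [array([232.5911, 213.8883]), array([290.2359, 174.249 ])]
0.9 [array([227.2069, 207.284 ]), array([285.3511, 168.3703])]
```

View pics/d.png

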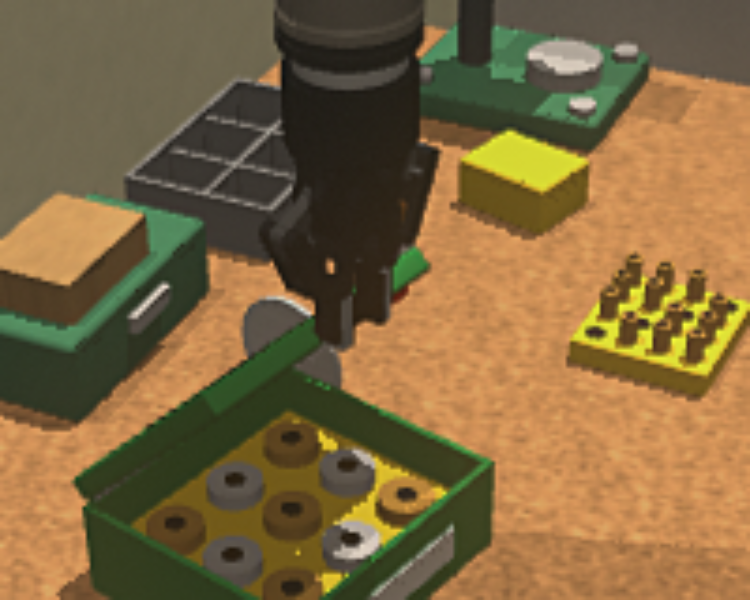

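The side crop shows the lid held up almost edge-on. Its front right corner is at about (413,248) in the crop, which is (290,176) in the full picture and matches a lid angle of about 0.8. The marker tip shows just behind it. The tool pose gives a lid angle of 0.806 against the marker's 0.795, at a radius of 0.2115, so I hand in.

```bash
python3 -c "
from station import job
print(job.hand_in())"
```

```text
the job is handed in; nothing more can be done
None
```

The job is handed in, but the system gave no verdict: the tin stands upright and let go near the middle of the mat, and the lid is held at about 0.81 rad against a marker reading of about 0.80 (limit 0.09 apart).

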